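# Switch on the microscope lamp and camera

## Robot

A 7-joint arm with a two-finger parallel gripper is mounted at the origin on the work surface. World frame = base frame: x ahead of the robot, y to its left, z up, the work surface at z = 0. Lengths are in m, angles in rad, forces in N, time in s.
With the tool pointing down it reaches from about 0.4 to 0.85 m from the base axis. Payload 10.4 kg.
Tool frame: the origin (TCP) lies on the mounting face of the last link; the fingertips stand 173 mm ahead of it and the grasp point (between the pads) lies 155 mm ahead of it; y points along the fingers, x is the direction in which the jaws open and shut, and the axes are right-handed (so a half turn about y gives the same grasp; the last joint's range is limited). The gripper opens to 85 mm and grips with 20 to 120 N. Pads are 22 mm wide; open, the fingers measure 114 mm over their backs; the gripper's body (76 mm by 85 mm) begins 54 mm behind the grasp point. The pads swing forward as they close: fully open they stand 13 mm farther back than shut.
Start: joints at [1.13, 0.332, -0.065, 1.46, 0.022, 1.35, -0.088], TCP at [0.254, -0.571, 0.405] pointing down, gripper open.
Joint ranges: [-2.6, 2.6], [-0.5, 2.12], [-1.47, 1.34], [0.16, 2.42], [-1.27, 4.41], [0.06, 2.06], [-2.6, 2.6]. Speed limits (rad/s): [2.22, 2.22, 2.79, 2.79, 3.14, 3.14, 3.14].

## Interface

Orientations are given as a unit quaternion [x, y, z, w].
In Python, from station import * gives the robot as it stands. The module is installed in compiled form; this text tells all that it offers.
- The arm moves only by the tool arm_command, never from a script. Its argument "moves" is a list of rows, each a list of 7 numbers: the shift along the tool's x, y, z in mm, then the turn, a rotation vector about the tool's x, y, z in degrees, then the opening, from -1 (shut) to 1 (fully open), so that 0 is half open. In form: [[dx, dy, dz, ax, ay, az, jaw], ...]. A call has 1 to 20 rows; each row shifts and turns the commanded pose from where the row before left it, along the tool's axes as they then stand; what a row does not reach is not made up. A row lasts 1/8 s, in which the tool goes at most 62.5 mm and 10.7 degrees, less where a joint would pass 70% of its speed; a pose out of reach is approached as far as the arm can. A call is refused whole if a number of a shift passes 62.5 or a number of a turn 10.7, either way. A call with a gripper value outside its range is refused whole. The fingers move at their own pace and stop on an object; "force" is the grip in N (left out, the last holds). Time passes only in rows, so rows that do not move let the fingers close. It gives the time, the measured TCP pose, the force and the opening at its end, in the units of the state.
- get_obs(): the state, without advancing time (a new reading comes with each control period).
- get_image(name): name is "side" or "top"; returns the picture (420x560x3 uint8, red, green, blue); there is no depth.
- get_calibration(name): a dict with "fx", "fy", "cx", "cy" (pixels), "view" (4x4, takes a point from world to camera coordinates). Camera axes: x right, y down, z forward; pixel columns grow to the right and rows downward; lengths in m; the calibration is good to about 2 mm. A picture is of the moment at which its call begins. get_calibration takes no time and is no camera call.
- finish_job(): hands the job in, once; it reports no verdict.
The state is a dict: "time": time; "joint_positions": joint angles; "joint_velocities": joint speeds; "effort": joint torques, N m; "position": TCP position; "tcp_rot": TCP orientation; "wrist_force": force on the tool from outside, world axes, zero at the start; "wrist_torque": the same for the moment, N m; "grip_width": finger opening in m.
Only numpy, scipy, OpenCV 4.12 (cv2) and the standard library are available. Lean on these libraries where they do the work, as an engineer would, in place of code of your own. Each camera call takes 0.05 s, during which the arm holds its last target.

## Task

The specimen is under the microscope, ready to be photographed. On the cream control box, use the shut fingertips to press the yellow key (lamp) gently all the way down so that it stays down, then press the blue key (camera) down in the same way, and draw back clear of the box. Leave the white, green and red keys up, and do not shift the brightness slider or any of the things standing around.

Things in the scene. Friction and masses are not known exactly. Their poses are not given: they have to be found in the camera images.
- console: cream control box, fixed to the bench, 160 (its x) by 270 (its y) by 55 mm high; origin at the centre of its underside, on the bench; level flat top. Its robot-side half carries a row of five round push keys on a dark grey strip (row along the box's y, 40 mm from the centre line towards -x of the box, keys 46 mm apart, colours in any order); its far half carries the black dimmer slider and an orange-capped vial
- key_white_top (a point): centre of the top face of the white key: a flat round plastic cap 27 mm across that stands 16 mm above the box top when up; moves down with the key; its x and y axes are those of the box
- key_white (a joint): how far the white key is pushed down: 0 up, 0.010 m against its hard stop. A latching key: it needs about 3 N to move and stays where it is left; pushed more than 5 mm it has switched on
- key_yellow_top (a point): centre of the top face of the yellow key (lamp): a flat round plastic cap 27 mm across that stands 16 mm above the box top when up; moves down with the key; its x and y axes are those of the box
- key_yellow (a joint): how far the yellow key is pushed down: 0 up, 0.010 m against its hard stop. A latching key: it needs about 3 N to move and stays where it is left; pushed more than 5 mm it has switched on
- key_green_top (a point): centre of the top face of the green key: a flat round plastic cap 27 mm across that stands 16 mm above the box top when up; moves down with the key; its x and y axes are those of the box
- key_green (a joint): how far the green key is pushed down: 0 up, 0.010 m against its hard stop. A latching key: it needs about 3 N to move and stays where it is left; pushed more than 5 mm it has switched on
- key_blue_top (a point): centre of the top face of the blue key (camera): a flat round plastic cap 27 mm across that stands 16 mm above the box top when up; moves down with the key; its x and y axes are those of the box
- key_blue (a joint): how far the blue key is pushed down: 0 up, 0.010 m against its hard stop. A latching key: it needs about 3 N to move and stays where it is left; pushed more than 5 mm it has switched on
- key_red_top (a point): centre of the top face of the red key: a flat round plastic cap 27 mm across that stands 16 mm above the box top when up; moves down with the key; its x and y axes are those of the box
- key_red (a joint): how far the red key is pushed down: 0 up, 0.010 m against its hard stop. A latching key: it needs about 3 N to move and stays where it is left; pushed more than 5 mm it has switched on
- key_yellow_base: black collar around the yellow key (38 mm across, 4 mm high, on the box top) together with the key itself; origin at the centre of its underside, on the box top
- key_blue_base: black collar around the blue key (38 mm across, 4 mm high, on the box top) together with the key itself; origin at the centre of its underside, on the box top
- dimmer_top (a point): top of the small grip of the black brightness slider on the far half of the box top; it slides along the box's y and must stay where it is
- vial: amber vial with orange cap, 22 mm across, 46 mm high, standing loose on the far half of the box top; origin at the centre of its underside
- dish_left: flat covered glass dish with a green dot, 92 mm across, 17 mm high, loose on the bench on the +y side of the box; origin at the centre of its underside
- jar: clear jar with blue cap, 52 mm across, 65 mm high, loose on the bench on the -y side of the box; origin at the centre of its underside
- tweezers: steel tweezers, 125 mm long, 8 mm high, lying loose on the bench beyond the box; origin at mid-length, on the bench

How it is judged:
By the outcome, as a careful person would: the job done as asked, in the order asked, and still so for the second after the job is handed in, with the robot touching nothing.
It also fails if it takes over 38 s, if anything falls off the work surface, if the arm or the gripper's body presses on something with over 40 N, if the wrist force passes 120 N, or if a joint passes its speed limit or range.

## Working session

There is one attempt and no reset: what is moved stays moved. The work goes in short steps, Python scripts to look and compute and a tool call to move; the robot and the scene stay as the last step left them, time stands still between calls to the robot, and variables do not carry over. Pictures are saved under pics/ and viewed, and the job is handed in when it is done.

Besides the shell and the picture viewer there is one more tool, called after "Request:" by a JSON object that holds its "api" and its "payload". arm_command: Moves the arm, as the interface text tells. Its arguments: {"type":"object","properties":{"moves":{"type":"array"},"force":{"type":"number"}},"required":["moves"]}

```bash
mkdir -p pics; python3 - <<'E'
from station import *
import cv2
o=get_obs()
print(o)
for n in("side","top"):
    im=get_image(n); cv2.imwrite(f"pics/{n}0.png",im[:,:,::-1]); c=get_calibration(n); print(n,c)
E
```

```text
{'time': 0.0, 'joint_positions': array([ 1.1304117 ,  0.3328639 , -0.06469409,  1.46092194,  0.02160599,
        1.34991835, -0.08853614]), 'joint_velocities': array([-2.40966198e-06,  1.09912969e-04,  1.64620054e-04, -5.32401819e-04,
       -1.08959635e-03,  1.76968981e-04, -3.94723364e-04]), 'effort': array([-3.40779916e-04, -6.25441432e+01,  4.87522886e-02, -3.91578484e+01,
        1.61104876e-02,  1.01310544e-02,  3.67113785e-05]), 'position': array([ 0.25353514, -0.57112622,  0.40392998]), 'tcp_rot': array([-0.59256426,  0.38588152, -0.38501484,  0.59306545]), 'wrist_force': array([ 0.32177083, -0.06603622, -0.26657163]), 'wrist_torque': array([-0.01128683, -0.00163201, -0.02387413]), 'grip_width': 0.0850388979382441}
side {'fx': 477.435501847021, 'fy': 477.435501847021, 'cx': 272.07330233348694, 'cy': 217.84129214066255, 'view': array([[-0.96711759, -0.25386332, -0.01539423,  0.59215822],
       [-0.1359428 ,  0.56714661, -0.8123203 ,  0.12867436],
       [ 0.21494912, -0.78351652, -0.58300835,  0.82628679],
       [ 0.        ,  0.        ,  0.        ,  1.        ]])}
top {'fx': 390.97348714464323, 'fy': 390.97348714464323, 'cx': 275.2486705262647, 'cy': 206.9547535229271, 'view': array([[ 0.0572812 , -0.99835603, -0.00202758,  0.02857198],
       [-0.97825587, -0.05572222, -0.19977611,  0.59968425],
       [ 0.1993347 ,  0.01342691, -0.97983947,  0.68289664],
       [ 0.        ,  0.        ,  0.        ,  1.        ]])}
```

View images.

View pics/top0.png

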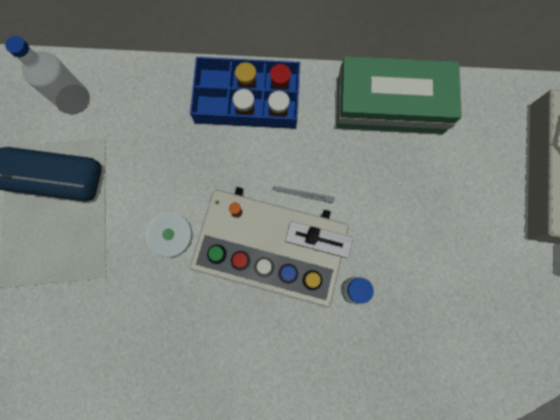

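View pics/side0.png

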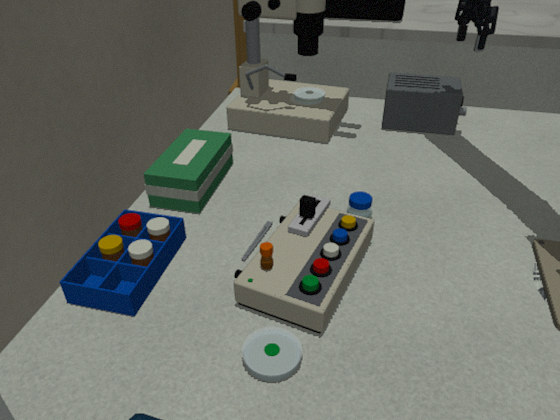

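The top view shows the key row: green (216,254), red (240,260), white (264,267), blue (289,273) and yellow (313,280). The jar cap is at (360,290), next to yellow. The side view agrees: yellow (349,221), blue (340,236).

```bash
cat > h.py <<'E'
import numpy as np,cv2
from station import *
from scipy.spatial.transform import Rotation as R
def ray(c,u,v):
    V=np.array(c["view"]);Rm=V[:3,:3];o=-Rm.T@V[:3,3]
    d=Rm.T@np.array([(u-c["cx"])/c["fx"],(v-c["cy"])/c["fy"],1]);return o,d/np.linalg.norm(d)
def onplane(c,u,v,z):
    o,d=ray(c,u,v);return o+d*(z-o[2])/d[2]
def tri(r1,r2):
    (a,d),(b,e)=r1,r2
    s=np.linalg.lstsq(np.c_[d,-e],b-a,rcond=None)[0]
    p=a+s[0]*d;q=b+s[1]*e;return (p+q)/2,np.linalg.norm(p-q)
H={'yellow':(20,32,120),'blue':(105,125,120),'green':(50,75,100),'red':(0,8,120)}
def blob(im,col,guess,r=14):
    hsv=cv2.cvtColor(im,cv2.COLOR_RGB2HSV);lo,hi,s=H[col]
    if col=='yellow': lo=17
    m=cv2.inRange(hsv,(lo,s,60),(hi,255,255))
    if col=='red': m|=cv2.inRange(hsv,(172,s,60),(180,255,255))
    w=np.zeros_like(m);cv2.circle(w,guess,r,255,-1);m&=w
    n,l,st,ce=cv2.connectedComponentsWithStats(m)
    i=1+np.argmax(st[1:,4]);return ce[i],st[i]
E
python3 - <<'E'
from h import *
T=cv2.imread('pics/top0.png')[:,:,::-1].copy();S=cv2.imread('pics/side0.png')[:,:,::-1].copy()
ct=get_calibration('top');cs=get_calibration('side')
gt=dict(green=(216,254),red=(240,260),blue=(289,273),yellow=(313,280))
gs=dict(green=(311,284),red=(321,267),blue=(340,236),yellow=(349,221))
P={}
for k in gt:
    a,sa=blob(T,k,gt[k]);b,sb=blob(S,k,gs[k])
    P[k]=onplane(ct,*a,.071)
    print(k,a,sa,b,sb,'top',P[k].round(4),'side',onplane(cs,*b,.071).round(4),'tri',[np.round(x,4) for x in tri(ray(ct,*a),ray(cs,*b))])
d=P['green']-P['yellow'];print(np.linalg.norm(d),np.degrees(np.arctan2(d[1],d[0])))
o=get_obs();print(R.from_quat(o['tcp_rot']).as_matrix().round(3))
E
```

```text
green [215.22282609 253.08152174] [208 246  15  15 184] [310.09767442 282.02325581] [302 275  17  16 215] top [0.5027 0.1674 0.071 ] side [0.503  0.1746 0.071 ] tri [array([0.5036, 0.1684, 0.065 ]), np.float64(0.001)]
red [239.10106383 259.57978723] [232 252  15  16 188] [320.70192308 265.00480769] [313 258  16  15 208] top [0.4934 0.1228 0.071 ] side [0.4938 0.1306 0.071 ] tri [array([0.4943, 0.1235, 0.0648]), np.float64(0.001)]
blue [287.98324022 272.84916201] [281 266  15  15 179] [339.71590909 234.51704545] [333 228  15  14 176] top [0.4746 0.0326 0.071 ] side [0.4751 0.0413 0.071 ] tri [array([0.4754, 0.0324, 0.0642]), np.float64(0.0011)]
yellow [312.55238095 279.55238095] [305 272  16  16 210] [348.04268293 221.07317073] [341 215  15  14 164] top [ 0.4652 -0.0123  0.071 ] side [ 0.4659 -0.0029  0.071 ] tri [array([ 0.466 , -0.0129,  0.0638]), np.float64(0.0013)]
0.18353990601422102 78.23305018284213
[[ 0.406 -0.001  0.914]
 [-0.914  0.001  0.406]
 [-0.001 -1.    -0.   ]]
```

```bash
python3 - <<'E'
import cv2
a=cv2.imread('pics/top0.png')[180:320,180:390];cv2.imwrite('pics/tz.png',cv2.resize(a,None,fx=3.6,fy=3.6,interpolation=2))
E
```

```text
(no output)
```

View pics/tz.png

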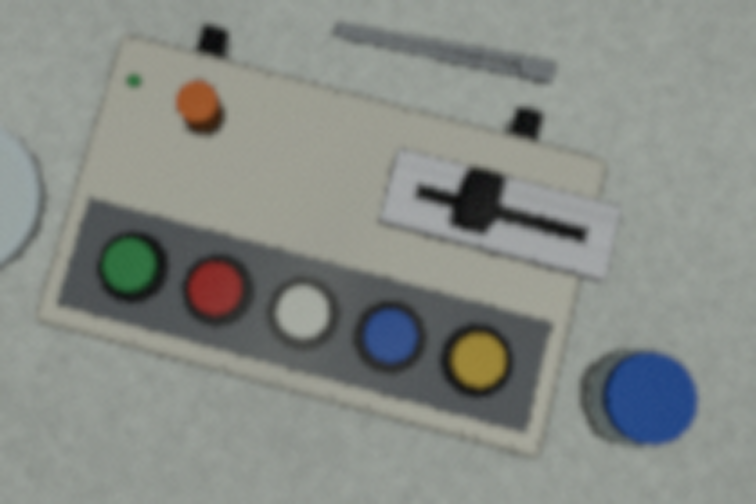

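Request:
{"api": "arm_command", "payload": {"moves": [[-14, 2, 14, 0, 0, 0, -1], [-28, 4, 28, 0, 0, 0, -1], [-28, 4, 28, 0, 0, 0, -1], [-28, 4, 28, 0, 0, 0, -1], [-28, 4, 28, 0, 0, 0, -1], [-28, 4, 28, 0, 0, 0, -1], [-28, 4, 28, 0, 0, 0, -1], [-28, 4, 28, 0, 0, 0, -1], [-28, 4, 28, 0, 0, 0, -1], [-28, 4, 28, 0, 0, 0, -1], [-28, 4, 28, 0, 0, 0, -1], [-28, 4, 28, 0, 0, 0, -1], [-28, 4, 28, 0, 0, 0, -1], [-28, 4, 28, 0, 0, 0, -1], [-28, 4, 28, 0, 0, 0, -1], [-14, 2, 14, 0, 0, 0, -1], [0, 0, 0, 0, 0, 0, -1], [0, 0, 0, 0, 0, 0, -1]], "force": 30}}

```text
time: 2.35
position: [0.4668, -0.0178, 0.3445]
tcp_rot: [0.593, -0.386, 0.386, -0.592]
wrist_force: [0.3, 1.6, 0.2]
grip_width: -0.0003
```

```bash
cat >> h.py <<'E'
def state(tx,ty):
    o=get_obs();M=R.from_quat(o['tcp_rot']).as_matrix();p=o['position'];tip=p+M[:,1]*.173
    g=np.array([tx,ty,.071]);print('t',o['time'],'tip',tip.round(4),'grip',o['grip_width'],'F',o['wrist_force'].round(2),'axis',M[:,1].round(4))
    print('shift to key top, tool mm',(M.T@(g-tip)*1000).round(1));return tip,M
E
python3 - <<'E'
from h import *
state(.4655,-.012)
for n in("side","top"):
    im=get_image(n); cv2.imwrite(f"pics/{n}1.png",im[:,:,::-1])
E
```

```text
t 2.35 tip [ 0.4667 -0.0179  0.1715] grip -0.0002648019478891223 F [0.29 1.56 0.17] axis [-5.e-04 -3.e-04 -1.e+00]
shift to key top, tool mm [ -5.9 100.5   1.3]
```

View pics/side1.png

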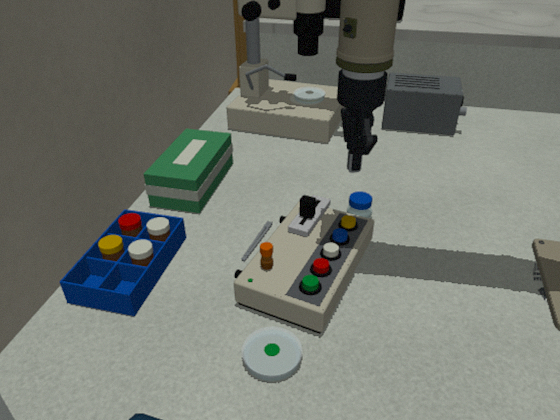

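The side view shows the shut tips at about (355,168), above the yellow key. I'll lower to about 8 mm over the cap and look again.

Request:
{"api": "arm_command", "payload": {"moves": [[-3, 20, 1, 0, 0, 0, -1], [-3, 26, 0, 0, 0, 0, -1], [0, 24, 0, 0, 0, 0, -1], [0, 16, 0, 0, 0, 0, -1], [0, 6, 0, 0, 0, 0, -1], [0, 0, 0, 0, 0, 0, -1], [0, 0, 0, 0, 0, 0, -1]]}}

```text
time: 3.32
position: [0.4659, -0.0111, 0.2534]
tcp_rot: [-0.593, 0.385, -0.386, 0.593]
wrist_force: [0.1, -0.6, 0.2]
grip_width: -0.0002
```

```bash
python3 - <<'E'
from h import *
tip,M=state(.4655,-.012)
im=get_image('side');cv2.imwrite("pics/s2.png",cv2.resize(im[130:300,250:440,::-1],None,fx=4,fy=3.5,interpolation=2))
c=get_calibration('side');V=c['view']
for p in (tip,np.array([.4655,-.012,.071])):
    q=V[:3,:3]@p+V[:3,3];u,v=c['fx']*q[0]/q[2]+c['cx'],c['fy']*q[1]/q[2]+c['cy'];print(u,v,(u-250)*4,(v-130)*3.5)
E
```

```text
t 3.325 tip [ 0.4661 -0.0112  0.0804] grip -0.00023854421941900078 F [ 0.15 -0.64  0.19] axis [ 1.2e-03 -3.0e-04 -1.0e+00]
shift to key top, tool mm [ 0.5  9.4 -0.9]
348.9201130234931 214.4247209140892 395.68045209397246 295.48652319931216
348.901621334092 218.3284096231152 395.606485336368 309.14943368090314
```

View pics/s2.png

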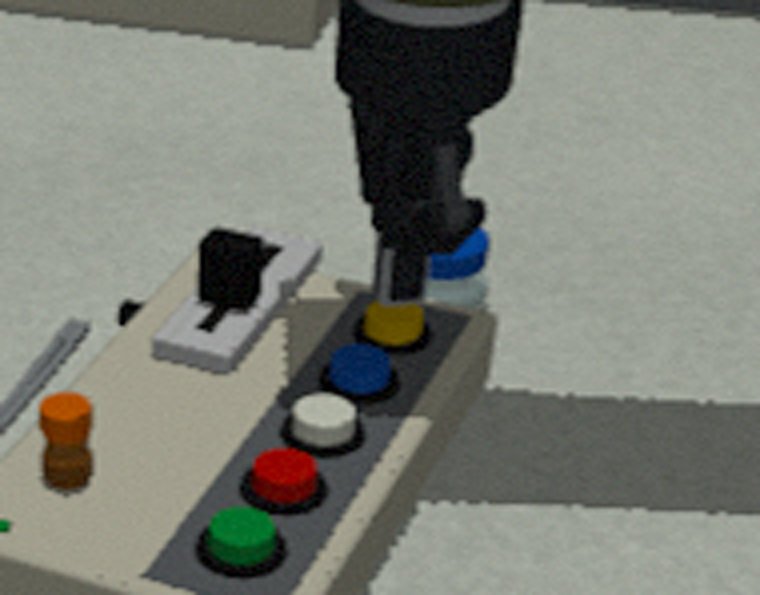

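Request:
{"api": "arm_command", "payload": {"moves": [[0, 3, -1, 0, 0, 0, -1], [0, 3, 0, 0, 0, 0, -1], [0, 3, 0, 0, 0, 0, -1], [0, 2, 0, 0, 0, 0, -1], [0, 2, 0, 0, 0, 0, -1], [0, 2, 0, 0, 0, 0, -1], [0, 0, 0, 0, 0, 0, -1]]}}

```text
time: 4.25
position: [0.4646, -0.0114, 0.2375]
tcp_rot: [-0.593, 0.385, -0.385, 0.593]
wrist_force: [-0.1, -0.2, -0.8]
grip_width: -0.0
```

```bash
python3 - <<'E'
from h import *
state(.4655,-.012)
E
```

```text
t 4.25 tip [ 0.4646 -0.0114  0.0645] grip -4.85201869951881e-05 F [-0.12 -0.18 -0.8 ] axis [-0.e+00  1.e-04 -1.e+00]
shift to key top, tool mm [ 0.9 -6.5  0.6]
```

Request:
{"api": "arm_command", "payload": {"moves": [[0, 1, 0, 0, 0, 0, -1], [0, 1, 0, 0, 0, 0, -1]]}}

```text
time: 4.5
position: [0.4647, -0.0114, 0.2357]
tcp_rot: [-0.593, 0.385, -0.385, 0.593]
wrist_force: [-1.1, -0.0, 3.2]
grip_width: -0.0004
```

Request:
{"api": "arm_command", "payload": {"moves": [[0, 1, 0, 0, 0, 0, -1]]}}

```text
time: 4.62
position: [0.4646, -0.0114, 0.2347]
tcp_rot: [-0.593, 0.385, -0.385, 0.593]
wrist_force: [-0.3, 1.1, 2.8]
grip_width: -0.0002
```

Request:
{"api": "arm_command", "payload": {"moves": [[0, 1, 0, 0, 0, 0, -1]]}}

```text
time: 4.75
position: [0.4648, -0.0114, 0.2343]
tcp_rot: [0.593, -0.385, 0.386, -0.593]
wrist_force: [-8.5, -0.5, 21.9]
grip_width: -0.0003
```

The force rose sharply at tip height 61.3 mm, which is the 10 mm hard stop, so yellow is fully down. I'll lift, cross to blue and check.

Request:
{"api": "arm_command", "payload": {"moves": [[0, -5, 0, 0, 0, 0, -1], [0, -15, 0, 0, 0, 0, -1], [0, -20, 0, 0, 0, 0, -1], [-9, 0, 7, 0, 0, 0, -1], [-18, 0, 14, 0, 0, 0, -1], [-9, 0, 6, 0, 0, 0, -1], [0, 10, 0, 0, 0, 0, -1], [0, 10, 0, 0, 0, 0, -1], [0, 0, 0, 0, 0, 0, -1]]}}

```text
time: 5.88
position: [0.4742, 0.0317, 0.2524]
tcp_rot: [0.593, -0.386, 0.385, -0.592]
wrist_force: [0.4, -0.2, -0.1]
grip_width: 0.0002
```

```bash
python3 - <<'E'
from h import *
tip,M=state(.475,.033)
im=get_image('side');cv2.imwrite("pics/s3.png",cv2.resize(im[130:300,250:440,::-1],None,fx=4,fy=3.5,interpolation=2))
E
```

```text
t 5.875 tip [0.4738 0.0317 0.0794] grip 0.00016185737303550706 F [ 0.38 -0.23 -0.07] axis [-2.4e-03 -1.0e-04 -1.0e+00]
shift to key top, tool mm [-0.7  8.4  1.7]
```

View pics/s3.png

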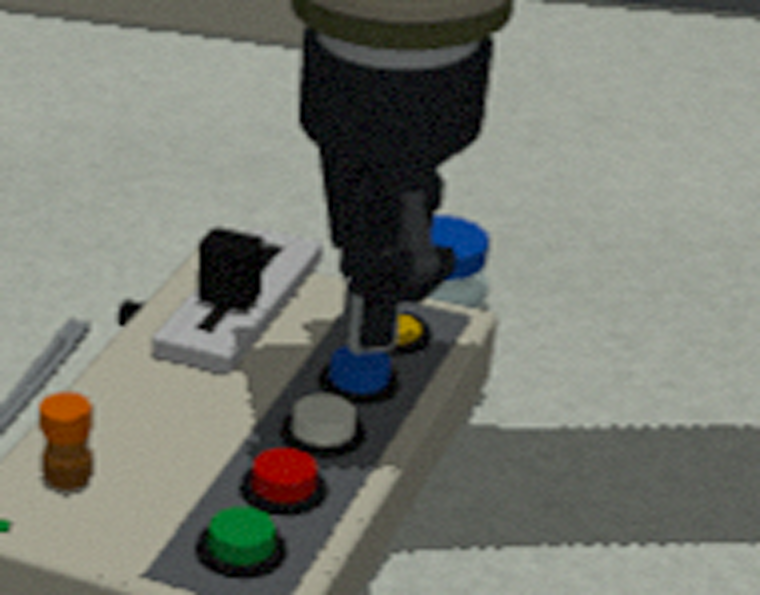

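Yellow sits low in its collar at (405,330). The tips at (372,345) are slightly right of the blue key's centre at (360,370), so I'll nudge forward by about 3 mm and press.

Request:
{"api": "arm_command", "payload": {"moves": [[-1, 0, 3, 0, 0, 0, -1], [0, 3, 0, 0, 0, 0, -1], [0, 3, 0, 0, 0, 0, -1], [0, 3, 0, 0, 0, 0, -1], [0, 2, 0, 0, 0, 0, -1], [0, 2, 0, 0, 0, 0, -1], [0, 2, 0, 0, 0, 0, -1], [0, 1, 0, 0, 0, 0, -1]]}}

```text
time: 6.92
position: [0.477, 0.0345, 0.2376]
tcp_rot: [0.593, -0.385, 0.385, -0.593]
wrist_force: [-1.0, -0.5, 3.0]
grip_width: -0.0002
```

Request:
{"api": "arm_command", "payload": {"moves": [[0, 1, 0, 0, 0, 0, -1]]}}

```text
time: 7.05
position: [0.477, 0.0345, 0.2367]
tcp_rot: [0.593, -0.385, 0.385, -0.593]
wrist_force: [-0.6, 0.2, 2.9]
grip_width: 0.0003
```

Request:
{"api": "arm_command", "payload": {"moves": [[0, 1, 0, 0, 0, 0, -1]]}}

```text
time: 7.18
position: [0.477, 0.0345, 0.2356]
tcp_rot: [0.593, -0.385, 0.385, -0.593]
wrist_force: [-1.2, 0.2, 3.6]
grip_width: -0.0002
```

Request:
{"api": "arm_command", "payload": {"moves": [[0, 1, 0, 0, 0, 0, -1]]}}

```text
time: 7.3
position: [0.477, 0.0345, 0.2346]
tcp_rot: [0.593, -0.385, 0.385, -0.593]
wrist_force: [-0.6, 0.0, 3.1]
grip_width: -0.0001
```

Request:
{"api": "arm_command", "payload": {"moves": [[0, 1, 0, 0, 0, 0, -1]]}}

```text
time: 7.42
position: [0.4771, 0.0346, 0.2343]
tcp_rot: [0.593, -0.385, 0.386, -0.593]
wrist_force: [-9.2, -2.2, 21.6]
grip_width: -0.0001
```

Blue hit its stop at the same height. Now I'll draw up and back towards the start side.

Request:
{"api": "arm_command", "payload": {"moves": [[0, -5, 0, 0, 0, 0, -1], [0, -20, 0, 0, 0, 0, -1], [0, -30, 0, 0, 0, 0, -1], [0, -30, 0, 0, 0, 0, -1], [0, -30, 0, 0, 0, 0, -1], [14, -5, -14, 0, 0, 0, -1], [28, 0, -28, 0, 0, 0, -1], [28, 0, -28, 0, 0, 0, -1], [28, 0, -28, 0, 0, 0, -1], [28, 0, -28, 0, 0, 0, -1], [28, 0, -28, 0, 0, 0, -1], [28, 0, -28, 0, 0, 0, -1], [28, 0, -28, 0, 0, 0, -1], [28, 0, -28, 0, 0, 0, -1], [14, 0, -14, 0, 0, 0, -1], [0, 0, 0, 0, 0, 0, -1], [0, 0, 0, 0, 0, 0, -1]]}}

```text
time: 9.55
position: [0.3495, -0.2972, 0.3537]
tcp_rot: [-0.593, 0.385, -0.385, 0.593]
wrist_force: [0.1, 0.6, -0.0]
grip_width: -0.0001
```

```bash
python3 - <<'E'
from h import *
o=get_obs();print(o['time'],o['position'],o['wrist_force'])
im=get_image('side');cv2.imwrite("pics/s4.png",cv2.resize(im[180:320,230:390,::-1],None,fx=4.2,fy=4.2,interpolation=2))
a=get_image('top');cv2.imwrite("pics/t4.png",cv2.resize(a[180:320,140:390,::-1],None,fx=3.2,fy=3.2,interpolation=2))
for n,i in(('side',im),('top',a)):
    b=cv2.imread(f'pics/{n}0.png')[:,:,::-1]
    d=cv2.absdiff(i,b.copy()).max(2);m=(d>40).astype('u1')if 0 else (d>40).astype(np.uint8)
    k,l,st,ce=cv2.connectedComponentsWithStats(m);print(n,[ (s.tolist()) for s in st[1:] if s[4]>12])
E
```

```text
9.55 [ 0.34948769 -0.29716086  0.35366136] [ 0.13752205  0.55458272 -0.01250016]
side [[414, 0, 85, 101, 4438], [446, 86, 8, 6, 17], [424, 101, 7, 7, 18], [380, 133, 180, 133, 7941], [341, 215, 15, 13, 118], [333, 228, 15, 8, 67], [332, 235, 15, 6, 48], [534, 241, 26, 30, 286], [555, 277, 5, 5, 14]]
top [[363, 313, 117, 107, 6004], [505, 360, 55, 59, 2550], [518, 410, 40, 10, 229]]
```

View pics/s4.png

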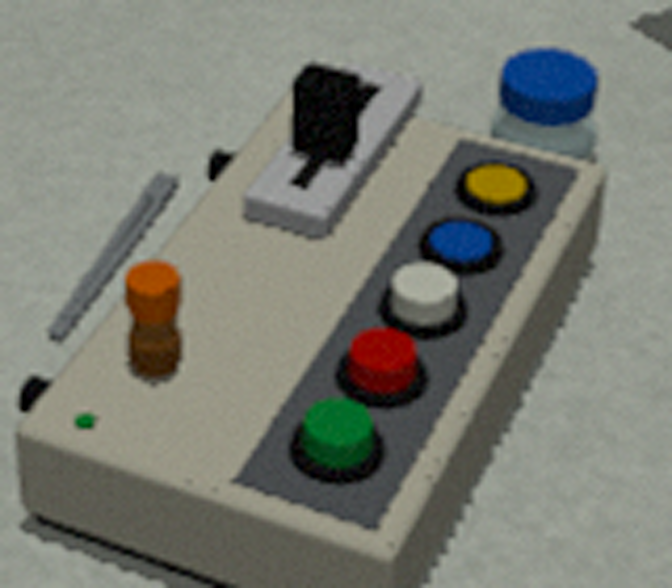

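View pics/t4.png

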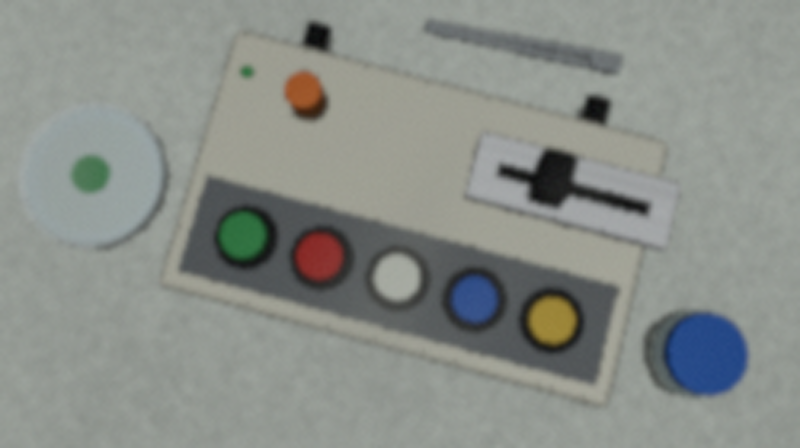

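The side view shows yellow (497,185) and blue (460,243) fully down, with white, red and green still up. Compared with the first pictures, only those two keys and the arm with its shadow have changed.

```bash
python3 -c "
from station import *
print(finish_job())"
```

```text
the job is handed in; nothing more can be done
None
```

I pressed the yellow key, then the blue key, down to their hard stops with the shut fingertips. Then I drew the arm back clear of the box and handed the job in at about 9.7 s of the 38 s allowed.

- **Keys:** each took about 3 N to move, and the force rose to about 22 N at the stop, with the fingertips about 10 mm below the cap's up position. The last side picture shows both down and the white, red and green keys up.
- **Surroundings:** comparing pictures from before and after shows no change in the slider, vial, dish, jar or tweezers. Only the two keys and the arm with its shadow differ.
- **One disagreement:** the side and top cameras placed the keys 7–9 mm apart in y, probably because the side colour mask includes the key walls. I went by the top view. Over blue, the side view showed the tips slightly off centre, so I moved about 3 mm before pressing.

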